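# Fit a cartridge fuse against its spring contact

### The job

Take the long fuse out of the wooden rack and fit it into the fuse holder: put one end in under the hood against the sprung contact, push the contact back, then tip the other end down behind the fixed contact so that the fuse lies level and fully home in its bay, gripped between the contacts, and let go. Work gently, so that the ceramic is not cracked, and leave the short fuses and the other things on the table where they are.

Things in the scene. Friction and masses are not known exactly. Their poses are not given: they have to be found in the camera images.
- fuse: The long fuse: white ceramic cylinder with brass end caps, 24 mm in diameter, 100 mm long, about 90 g, both ends alike. Origin at its centre, x along its axis. It starts lying level in one of the rack's three lanes, axis 26 mm above the table, along the rack's x within a few degrees.
- rack: Wooden fuse rack, fixed, 130 (x) by 230 (y) mm, 8 mm thick base. Three lanes along x at y = -75, 0 and +75 mm, each a pair of cross rails (at x = -27 and +27 mm, 6 mm thick) with stub posts to 21 mm height beside each fuse; between the rails the space under and beside the fuse is free down to 8 mm. Origin at the centre of its underside, z up.
- holder: Fuse holder, fixed. Measured is its aluminium base plate, 240 x 70 x 8 mm, x = -110 to 130; origin on the underside, z up, x along the bay to the spring (hooded) end. A grey carrier with the bay is clamped on it (immovable), shifted along x by an unmeasured -8 to +8 mm: find by feel or eye. The four points and their x values are for shift 0. z from the table.
- bay (a point): Where the fuse's centre is when home (shift 0): plate x = 0, z = 38; axes as the plate's. Home: fuse level on both pads, axis along x, end against the fixed contact, spring 6 mm in. Carrier floor z = 14. From x = -36 to 30 the bay is open to the sides for the fingers. More than 40 N between fuse and holder (all contacts added; 17 N when home) cracks the ceramic.
- fixed_end (a point): Foot of the fixed contact's inner face (shift 0): x = -50, z = 26. The contact is an upright brass wall, 6 mm thick, 36 wide, top z = 42. Inside it a pad, x = -50 to -36, top z = 26, with guides at y = 13 to 18 either side, x = -50 to -38, top z = 33.
- spring_end (a point): Middle of the sprung contact's free face (shift 0): x = 44, z = 38. Upright brass plate 22 x 22 mm, goes up to 13 mm back (+x): 2.7 N to start, 0.9 N more per mm, 14.4 N fully back, then a hard stop. The fuse's other end passes the fixed contact once this one is 9 mm or more back (about 11 N), pushed with the fuse tilted 10 to 15 degrees, spring end low.
- hood (a point): Middle of the hood's lower front edge (shift 0): x = 41, z = 61. The hood goes from there to x = 88, top z = 65, 40 wide, on cheeks at y = 15 to 20 either side, x = 40 to 80. Under it a pad, x = 30 to 78, top z = 26. A fuse tilted 10 to 15 degrees, its lower end just above the pad, passes under the edge; a level one above the fixed contact does not.
- short_a: Short fuse, 24 mm in diameter, 70 mm long, in another lane of the rack; leave it there. Origin at its centre, x along its axis.
- short_b: Second short fuse, same as the first, in the remaining lane; leave it there.
- cup: White plastic cup, 68 mm wide, 90 mm tall, beyond the work area; origin at its underside. Leave alone.
- tape: Yellow tape measure, 65 x 30 x 62 mm, beyond the work area; origin at its underside. Leave alone.
- hammer: Hammer lying beyond the work area; leave alone.
- wrench: Wrench lying near the robot on its left; leave alone.
- driver: Screwdriver lying near the robot on its right; leave alone.
There are look-alikes about, which are no part of the job. Leave any blue or purple look-alike of the fuse alone.

How it is judged:
By the outcome, as a careful person would: the job done as asked, in the order asked, and still so for the second after the job is handed in, with the robot touching nothing.
It also fails if it takes over 56 s, if anything falls off the work surface, if the arm or the gripper's body presses on something with over 40 N, if the wrist force passes 120 N, or if a joint passes its speed limit or range.

### The arm

A 6-joint arm with a two-finger parallel gripper is mounted at the origin on the work surface. World frame = base frame: x ahead of the robot, y to its left, z up, the work surface at z = 0. Lengths are in m, angles in rad, forces in N, time in s.
With the tool pointing down it reaches from about 0.325 to 0.9 m from the base axis. Payload 6.1 kg.
Tool frame: the origin (TCP) lies midway between the tips of the shut fingers; the grasp point (between the pads) lies 19 mm behind it; z points along the fingers, y is the line along which they close (so a half turn about z gives the same grasp; the last joint's range is limited). The gripper opens to 87 mm and grips with 3 to 60 N. Pads are 19 mm wide; open, the fingers measure 117 mm over their backs; the gripper's body (75 mm by 190 mm) begins 51 mm behind the grasp point.
Start: joints at [-1.457, 0.22, 1.526, -0, 1.395, -0.126], TCP at [0.148, -0.607, 0.223] pointing down, gripper open.
Joint ranges: [-2.98, 2.98], [-0.91, 2.08], [0.09, 2.57], [-1.24, 4.39], [0.2, 2.65], [-2.68, 2.68]. Speed limits (rad/s): [2.57, 2.57, 3.01, 3.14, 3.14, 3.14].

### API

Orientations are given as [roll, pitch, yaw] about the fixed x, y, z axes, in that order (R = Rz(yaw) Ry(pitch) Rx(roll)).
In Python, from cell import monitor, optics, workorder gives the robot as it stands.
- The arm moves only by the tool drive_tool, never from a script. Its argument "series" is a list of rows, each an object with "linear": the shift along the tool's x, y, z in m, a list of three; "delta_rot": the turn, a rotation vector about the tool's x, y, z in units of 6 degrees (1.0 is 6 degrees), a list of three. In form: [{"linear": [dx, dy, dz], "delta_rot": [wx, wy, wz]}, ...]. A call has 1 to 20 rows; each row is the pose to reach, as a shift and turn from the pose commanded when the call began, along the tool's axes at that moment; what a row does not reach only later rows make up. A row lasts 1/12 s, in which the tool goes at most 41.7 mm and 7.16 degrees, less where a joint would pass 70% of its speed; a pose out of reach is approached as far as the arm can. A call with a gripper value outside its range is refused whole. "fingers" is the opening, from 0 (shut) to 1 (fully open), set as the call begins (left out, the last holds). The fingers move at their own pace and stop on an object; "force" is the grip in N (left out, the last holds). Time passes only in rows, so rows that repeat a pose let the fingers close. It gives the time, the measured TCP pose, the force, the opening and the grip force at its end, in the units of the state.
- monitor.state(): the state, without advancing time (a new reading comes with each control period).
- optics.capture(name): name is "scene" or "top" or "wrist"; returns a dict with "frame" (400x640x3 uint8, red, green, blue), "mtx" (3x3 intrinsics, pixels), "R" (3x3) and "t" (3): a world point X has camera coordinates R X + t. Camera axes: x right, y down, z forward; pixel columns grow to the right and rows downward; lengths in m; the calibration is good to about 2 mm. A picture is of the moment at which its call begins. There is no depth.
- workorder.sign_off(): hands the job in; it is judged then, once.
The state is a dict: "t": time; "qpos": joint angles; "joint_vel": joint speeds; "joint_torque": joint torques, N m; "ee_pos": TCP position; "eef_rot": TCP orientation; "wrist_force": force on the tool from outside, world axes, zero at the start; "moment": the same for the moment, N m; "finger_gap": finger opening in m; "grasp_force": force on a finger pad.
Only numpy, scipy, OpenCV 4.12 (cv2) and the standard library are available. Lean on these libraries where they do the work, as an engineer would, in place of code of your own. Each camera call takes 0.05 s, during which the arm holds its last target. There are 200 camera calls.

## Working session

There is one attempt and no reset: what is moved stays moved. The work goes in short steps, Python scripts to look and compute and a tool call to move; the robot and the scene stay as the last step left them, time stands still between calls to the robot, and variables do not carry over. Pictures are saved under pics/ and viewed, at most 12 in all, crops included, and the job is handed in when it is done.

Besides the shell and the picture viewer there is one more tool, called after "Request:" by a JSON object that holds its "api" and its "payload". drive_tool: Moves the arm, as the interface text tells. Its arguments: {"type":"object","properties":{"series":{"type":"array"},"fingers":{"type":"number"},"force":{"type":"number"}},"required":["series"]}

```bash
mkdir -p pics; ls; cat > h.py <<'E'
import numpy as np, cv2
from scipy.spatial.transform import Rotation as Ro
from cell import monitor, optics, workorder
def cap(n):
    c=optics.capture(n); return c
def save(c,f,crop=None,s=1):
    im=cv2.cvtColor(np.asarray(c["frame"]),cv2.COLOR_RGB2BGR)
    if crop: im=im[crop[1]:crop[3],crop[0]:crop[2]]
    cv2.imwrite("pics/"+f,cv2.resize(im,None,fx=s,fy=s,interpolation=cv2.INTER_CUBIC))
def ray(c,u,v,z):
    K,R,t=map(np.asarray,(c["mtx"],c["R"],c["t"]))
    d=R.T@np.linalg.solve(K,[u,v,1.]); o=-R.T@t
    return o+d*(z-o[2])/d[2]
def proj(c,X):
    p=np.asarray(c["mtx"])@(np.asarray(c["R"])@np.asarray(X)+np.asarray(c["t"])); return p[:2]/p[2]
E
python3 - <<'E'
from h import *
import pickle
s=monitor.state(); print(s)
cs={n:cap(n) for n in("top","scene","wrist")}
pickle.dump(cs,open("c0.pkl","wb"))
for n,c in cs.items(): print(n,np.round(-np.asarray(c["R"]).T@c["t"],3), np.asarray(c["R"])[2].round(2))
save(cs["top"],"top.png",s=1.25)
save(cs["scene"],"scene.png",s=1.25)
E
```

```text
pics
{'t': 0.0, 'qpos': array([-1.45710826e+00,  2.21205288e-01,  1.52760766e+00,  1.23155138e-06,
        1.39473279e+00, -1.26100023e-01]), 'joint_vel': array([-6.57541942e-04, -1.38848453e-05,  3.07978804e-05, -1.89463589e-04,
        5.65289858e-04,  1.89171302e-03]), 'joint_torque': array([-2.13093714e-03, -4.94618475e+01, -3.87382436e+01,  6.96705119e-02,
        5.72253170e-02, -1.56299548e-04]), 'ee_pos': array([ 0.14836024, -0.60648859,  0.22145202]), 'eef_rot': array([-3.13965523e+00, -2.46834241e-04,  2.39787638e-01]), 'wrist_force': array([-0.85524162, -0.52402195,  0.17841838]), 'moment': array([0.02256189, 0.0225584 , 0.01000925]), 'grasp_force': 0.0, 'finger_gap': 0.08744817396456667}
top [0.341 0.013 1.089] [ 0.19 -0.04 -0.98]
scene [0.93  0.315 0.917] [-0.4  -0.33 -0.85]
wrist [ 0.213 -0.592  0.384] [-0.24 -0.05 -0.97]
```

View pics/top.png

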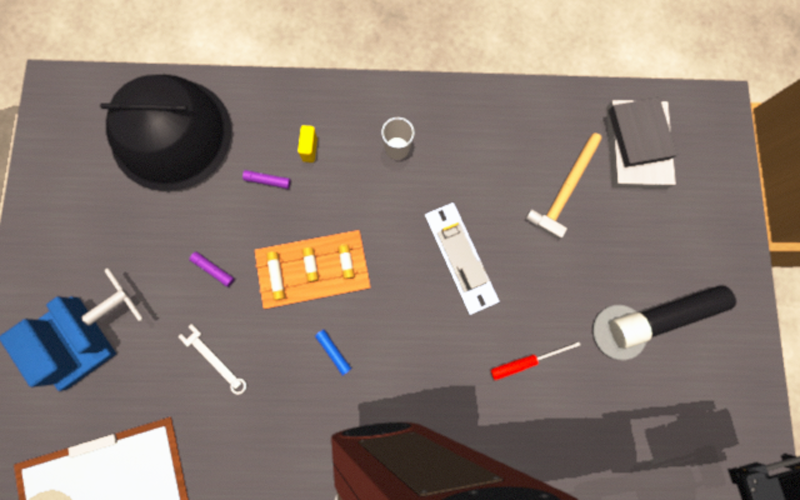

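View pics/scene.png

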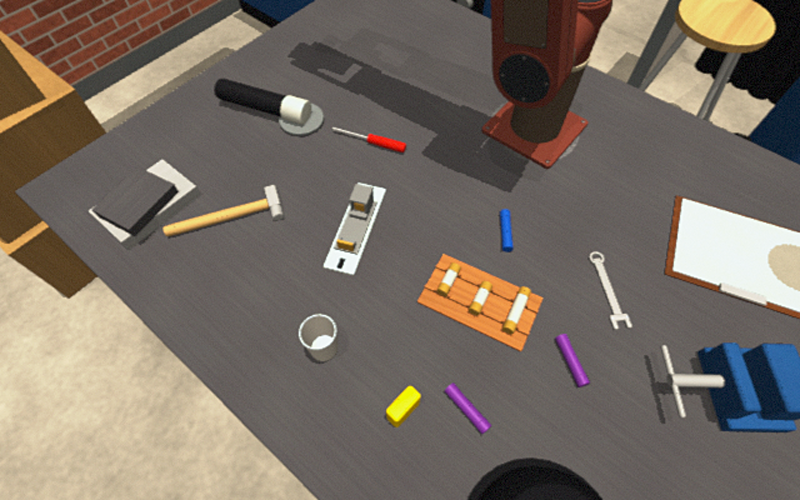

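The top view shows the rack at about (312,268), with the long fuse in its left lane at (276,275). The holder is at (462,258), and its hood looks to be at the robot end, at about (470,278). I'll enlarge both.

```bash
python3 - <<'E'
from h import *
import pickle
cs=pickle.load(open("c0.pkl","rb"))
save(cs["top"],"topc.png",(200,155,405,257),3.9)
save(cs["scene"],"scenec.png",(255,140,440,285),4)
E
```

```text
(no output)
```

View pics/topc.png

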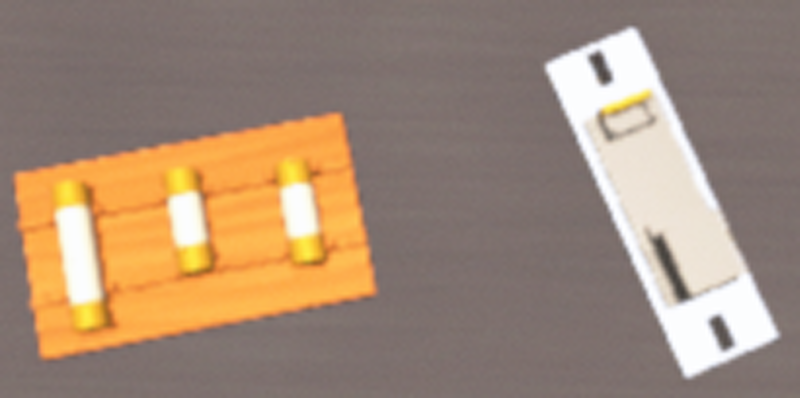

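View pics/scenec.png

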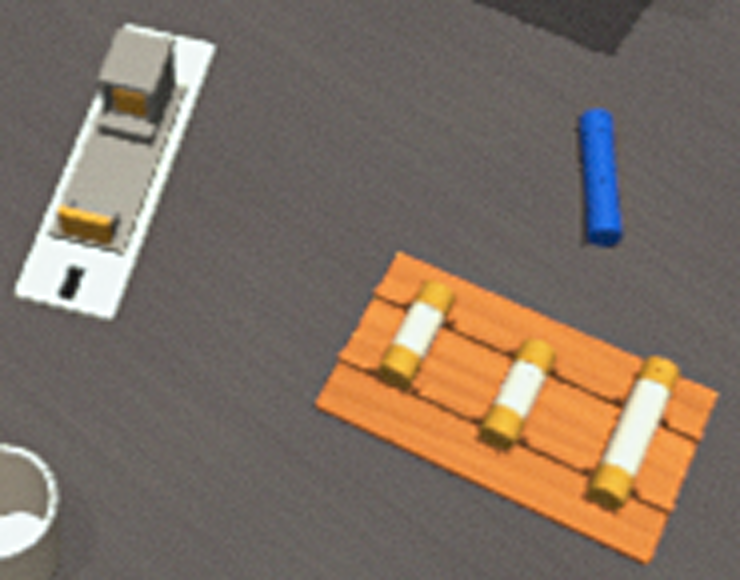

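The crops show the long fuse from (72,181) to (91,327) in topc. The holder plate corners are (545,66), (635,28), (778,337) and (688,378), with the fixed contact brass at (605–650,92–108). The hood is at the robot end, so plate +x points towards the robot. Next I'll fit the poses.

```bash
cat > fit.py <<'E'
from h import *
import pickle
from scipy.optimize import least_squares
cs=pickle.load(open("c0.pkl","rb")); T,S=cs["top"],cs["scene"]
tp=lambda u,v:np.array([200+(u-1.5)/3.9,155+(v-1.5)/3.9]); sp=lambda u,v:np.array([255+(u-1.5)/4,140+(v-1.5)/4])
def W(p,x,y,z): c,s=np.cos(p[2]),np.sin(p[2]); return np.array([p[0]+c*x-s*y,p[1]+s*x+c*y,z])
def fit(obs,p0):
    f=lambda p:np.concatenate([proj(c,W(p,*X))-q for c,X,q in obs])
    r=least_squares(f,p0,loss="soft_l1"); return r.x,f(r.x).reshape(-1,2)
# holder; +x toward robot (world -x) 
obs=[(T,(-.11,.035,.008),tp(635,28)),(T,(-.11,-.035,.008),tp(545,66)),(T,(.13,.035,.008),tp(778,337)),(T,(.13,-.035,.008),tp(688,378)),
(S,(-.11,-.035,.008),sp(112,318)),(S,(-.11,.035,.008),sp(15,293)),(S,(.13,-.035,.008),sp(214,45)),(S,(.13,.035,.008),sp(124,24))]
h,r=fit(obs,[.5,-.1,2.9]); print("holder",h,np.degrees(h[2]));print(r.round(1))
R=[(T,(a*.065,b*.115,.008),tp(u,v)) for a,b,u,v in((-1,-1,375,294),(-1,1,40,358),(1,1,15,172),(1,-1,341,113))]
R+=[(S,(a*.065,b*.115,.008),sp(u,v)) for a,b,u,v in((-1,-1,398,252),(-1,1,717,395),(1,1,650,563),(1,-1,317,404))]
k,r=fit(R,[.5,.1,.2]); print("rack",k,np.degrees(k[2]));print(r.round(1))
print("lane",W(k,0,.075,.026))
F=[(T,(.05,0,.03),tp(72,181)),(T,(-.05,0,.026),tp(91,327)),(S,(-.05,0,.034),sp(660,358)),(S,(.05,0,.022),sp(606,506))]
g,r=fit(F,[.5,.1,.2]); print("fuse",g,np.degrees(g[2]));print(r.round(1))
np.save("fit.npy",[h,k,g])
# carrier features
for n,(x,y,z) in dict(fixin_top=(-.05,.018,.042),fixin_topm=(-.05,-.018,.042),out=(-.056,.018,.042),outm=(-.056,-.018,.042),hoodp=(.041,.02,.065),hoodm=(.041,-.02,.065),hbackp=(.088,.02,.065),hbackm=(.088,-.02,.065)).items():
    a=(proj(T,W(h,x,y,z))-[200,155])*3.9+1.5; b=(proj(S,W(h,x,y,z))-[255,140])*4+1.5; d=(proj(S,W(h,x+.008,y,z))-[255,140])*4+1.5-b; print(n,a.round(),b.round(),"8mm:",d.round())
E
python3 fit.py
```

```text
holder [ 0.54135527 -0.14493037  3.56564213] 204.2962453462323
[[-0.7 -0. ]
 [-0.6 -0.2]
 [-0.2 -0.1]
 [-0.6 -0.1]
 [-0.2 -0.5]
 [-0.6 -0.4]
 [-0.4 -0.8]
 [-0.1 -0.5]]
rack [0.50322136 0.17438276 0.20683743] 11.850911917685385
[[-0.5 -0.1]
 [-0.6  0.1]
 [-1.2  0.2]
 [-0.5 -0.2]
 [-0.1 -0.7]
 [-0.  -0.7]
 [-0.9  0.1]
 [-1.3 -0.4]]
lane [0.48781892 0.24778416 0.026     ]
fuse [0.48448571 0.246848   0.23628852] 13.538335226866108
[[-2.2  0.3]
 [ 0.1  0. ]
 [-0.2  0.9]
 [-0.8 -1.1]]
fixin_top [653. 101.] [ 60. 198.] 8mm: [  4. -10.]
fixin_topm [605. 121.] [111. 210.] 8mm: [  4. -10.]
out [649.  93.] [ 57. 205.] 8mm: [  4. -10.]
outm [601. 114.] [108. 217.] 8mm: [  4. -10.]
hoodp [718. 215.] [98. 72.] 8mm: [ 4. -9.]
hoodm [663. 239.] [153.  85.] 8mm: [ 4. -9.]
hbackp [748. 280.] [119.  21.] 8mm: [ 4. -9.]
hbackm [694. 304.] [173.  33.] 8mm: [ 3. -9.]
```

Request:
{"api": "drive_tool", "payload": {"series": [{"linear": [0.26, -0.176, -0.03], "delta_rot": [0, 0, 0]}, {"linear": [0.26, -0.176, -0.03], "delta_rot": [0, 0, 0]}, {"linear": [0.26, -0.176, -0.03], "delta_rot": [0, 0, 0]}, {"linear": [0.26, -0.176, -0.03], "delta_rot": [0, 0, 0]}, {"linear": [0.26, -0.176, -0.03], "delta_rot": [0, 0, 0]}, {"linear": [0.52, -0.352, -0.058], "delta_rot": [0, 0, 0]}, {"linear": [0.52, -0.352, -0.058], "delta_rot": [0, 0, 0]}, {"linear": [0.52, -0.352, -0.058], "delta_rot": [0, 0, 0]}, {"linear": [0.52, -0.352, -0.058], "delta_rot": [0, 0, 0]}, {"linear": [0.52, -0.352, -0.058], "delta_rot": [0, 0, 0]}, {"linear": [0.52, -0.352, -0.058], "delta_rot": [0, 0, 0]}, {"linear": [0.52, -0.352, -0.058], "delta_rot": [0, 0, 0]}, {"linear": [0.52, -0.352, -0.058], "delta_rot": [0, 0, 0]}, {"linear": [0.52, -0.352, -0.058], "delta_rot": [0, 0, 0]}, {"linear": [0.52, -0.352, -0.058], "delta_rot": [0, 0, 0]}, {"linear": [0.52, -0.352, -0.058], "delta_rot": [0, 0, 0]}, {"linear": [0.52, -0.352, -0.058], "delta_rot": [0, 0, 0]}, {"linear": [0.52, -0.352, -0.058], "delta_rot": [0, 0, 0]}, {"linear": [0.52, -0.352, -0.058], "delta_rot": [0, 0, 0]}], "fingers": 0.57}}

```text
t: 1.73
ee_pos: [0.569, -0.1426, 0.28]
eef_rot: [-3.141, 0.001, 0.239]
wrist_force: [0.1, 0.3, 0.1]
finger_gap: 0.0493
grasp_force: 0.0
```

```bash
python3 - <<'E'
from h import *
import pickle
c=cap("wrist"); pickle.dump(c,open("c1.pkl","wb")); s=monitor.state(); print(s["t"],s["ee_pos"],s["eef_rot"],s["joint_vel"].round(3))
save(c,"w1.png",s=1.25)
E
```

```text
1.7833 [ 0.56898304 -0.14293663  0.28015875] [-3.14149073e+00  9.31222963e-04  2.38044145e-01] [-0.008 -0.004 -0.001  0.004  0.     0.002]
```

View pics/w1.png

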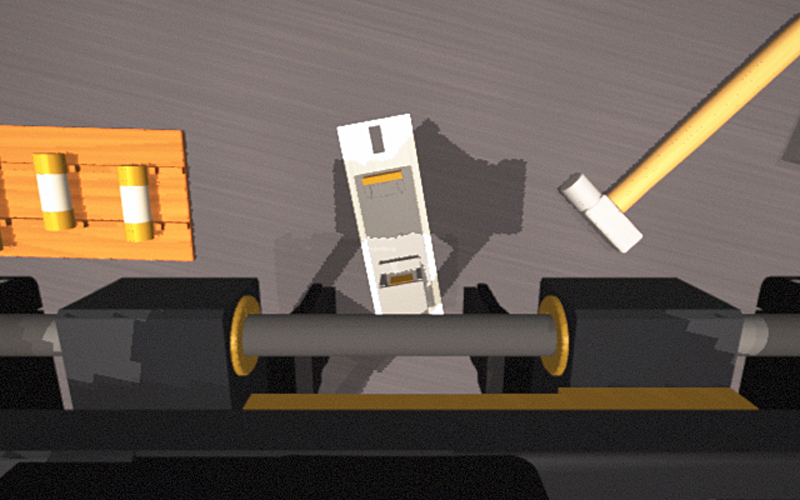

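The wrist view shows the fixed contact's brass top at (382,178) and the sprung plate under the hood at (400,280). I'll enlarge it to measure the shift.

```bash
python3 - <<'E'
from h import *
from fit import W
import pickle
c=pickle.load(open("c1.pkl","rb")); h=np.load("fit.npy")[0]
im=cv2.cvtColor(np.asarray(c["frame"]),cv2.COLOR_RGB2BGR)
a=im[88:163,265:345]; b=im[178:253,280:360]
cv2.imwrite("pics/w1c.png",cv2.resize(np.hstack([a,b]),None,fx=5,fy=5,interpolation=cv2.INTER_CUBIC))
def q(X):
    p=proj(c,W(h,*X)); return ((p-[265,88])*5+2).round() if p[1]<165 else ((p-[280,178])*5+2+[400,0]).round()
for n,X in dict(Pm=(-.11,-.035,.008),Pp=(-.11,.035,.008),im=(-.05,-.018,.042),ip=(-.05,.018,.042),om=(-.056,-.018,.042),op=(-.056,.018,.042),hm=(.041,-.02,.065),hp=(.041,.02,.065),bm=(.088,-.02,.065),sprm=(.044,-.011,.049),sprp=(.044,.011,.049),padm=(.03,-.015,.026),padp=(.03,.015,.026)).items(): print(n,q(X),q((X[0]+.008,)+X[1:])-q(X))
E
```

```text
holder [ 0.54135527 -0.14493037  3.56564213] 204.2962453462323
[[-0.7 -0. ]
 [-0.6 -0.2]
 [-0.2 -0.1]
 [-0.6 -0.1]
 [-0.2 -0.5]
 [-0.6 -0.4]
 [-0.4 -0.8]
 [-0.1 -0.5]]
rack [0.50322136 0.17438276 0.20683743] 11.850911917685385
[[-0.5 -0.1]
 [-0.6  0.1]
 [-1.2  0.2]
 [-0.5 -0.2]
 [-0.1 -0.7]
 [-0.  -0.7]
 [-0.9  0.1]
 [-1.3 -0.4]]
lane [0.48781892 0.24778416 0.026     ]
fuse [0.48448571 0.246848   0.23628852] 13.538335226866108
[[-2.2  0.3]
 [ 0.1  0. ]
 [-0.2  0.9]
 [-0.8 -1.1]]
fixin_top [653. 101.] [ 60. 198.] 8mm: [  4. -10.]
fixin_topm [605. 121.] [111. 210.] 8mm: [  4. -10.]
out [649.  93.] [ 57. 205.] 8mm: [  4. -10.]
outm [601. 114.] [108. 217.] 8mm: [  4. -10.]
hoodp [718. 215.] [98. 72.] 8mm: [ 4. -9.]
hoodm [663. 239.] [153.  85.] 8mm: [ 4. -9.]
hbackp [748. 280.] [119.  21.] 8mm: [ 4. -9.]
hbackm [694. 304.] [173.  33.] 8mm: [ 3. -9.]
Pm [23. 73.] [ 7. 35.]
Pp [313.  16.] [ 6. 35.]
im [134. 326.] [ 7. 35.]
ip [290. 296.] [ 6. 35.]
om [128. 300.] [ 7. 35.]
op [285. 270.] [ 7. 35.]
hm [524. 286.] [ 7. 33.]
hp [699. 255.] [ 6. 33.]
bm [564. 474.] [ 6. 30.]
sprm [567. 267.] [ 7. 32.]
sprp [659. 251.] [ 6. 32.]
padm [542. 186.] [ 6. 30.]
padp [662. 164.] [ 6. 31.]
```

View pics/w1c.png

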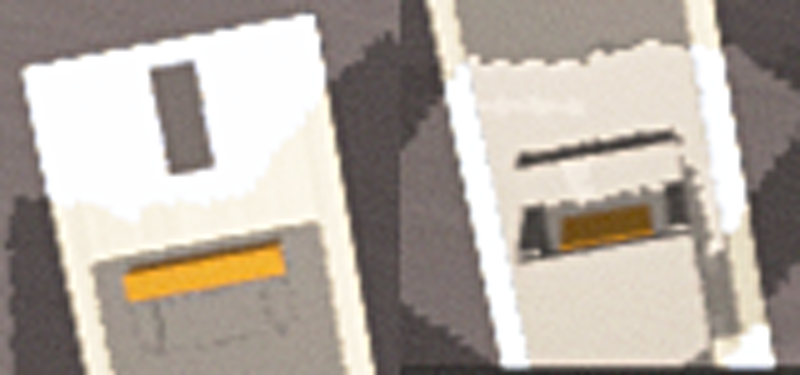

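Comparing the crop with the projected points, the contact and hood edges both put the carrier about 5 mm towards -x, with the lateral fit within 0.5 mm. Now I'll look at the fuse.

Request:
{"api": "drive_tool", "payload": {"series": [{"linear": [0.025, -0.2, 0.05], "delta_rot": [0, 0, 0]}, {"linear": [0.025, -0.2, 0.05], "delta_rot": [0, 0, 0]}, {"linear": [0.025, -0.2, 0.05], "delta_rot": [0, 0, 0]}, {"linear": [0.025, -0.2, 0.05], "delta_rot": [0, 0, 0]}, {"linear": [0.051, -0.397, 0.1], "delta_rot": [0, 0, 0]}, {"linear": [0.051, -0.397, 0.1], "delta_rot": [0, 0, 0]}, {"linear": [0.051, -0.397, 0.1], "delta_rot": [0, 0, 0]}, {"linear": [0.051, -0.397, 0.1], "delta_rot": [0, 0, 0]}, {"linear": [0.051, -0.397, 0.1], "delta_rot": [0, 0, 0]}, {"linear": [0.051, -0.397, 0.1], "delta_rot": [0, 0, 0]}, {"linear": [0.051, -0.397, 0.1], "delta_rot": [0, 0, 0]}, {"linear": [0.051, -0.397, 0.1], "delta_rot": [0, 0, 0]}, {"linear": [0.051, -0.397, 0.1], "delta_rot": [0, 0, 0]}]}}

```text
t: 2.87
ee_pos: [0.5255, 0.2547, 0.1806]
eef_rot: [3.141, 0.0, 0.239]
wrist_force: [0.9, 0.0, -0.3]
finger_gap: 0.0496
grasp_force: 0.0
```

```bash
sed -i 's/^\(holder\)*print/&/' fit.py; python3 - <<'E'
from h import *
import pickle
c=cap("wrist"); pickle.dump(c,open("c2.pkl","wb")); s=monitor.state(); print(s["t"],s["ee_pos"],s["eef_rot"])
save(c,"w2.png",(160,60,420,270),2.8)
h,k,g=np.load("fit.npy")
for n,p in(("fuse",g),("lane",[.4878,.2478,.2068])):
    for e in(-.05,.05): print(n,e,((proj(c,[p[0]+e*np.cos(p[2]),p[1]+e*np.sin(p[2]),.026])-[160,60])*2.8+1).round())
E
```

```text
2.9167 [0.52582756 0.25437018 0.18093466] [ 3.14103654e+00 -4.87446516e-04  2.37821960e-01]
fuse -0.05 [440. 605.]
fuse 0.05 [439. 323.]
lane -0.05 [435. 596.]
lane 0.05 [444. 313.]
```

View pics/w2.png

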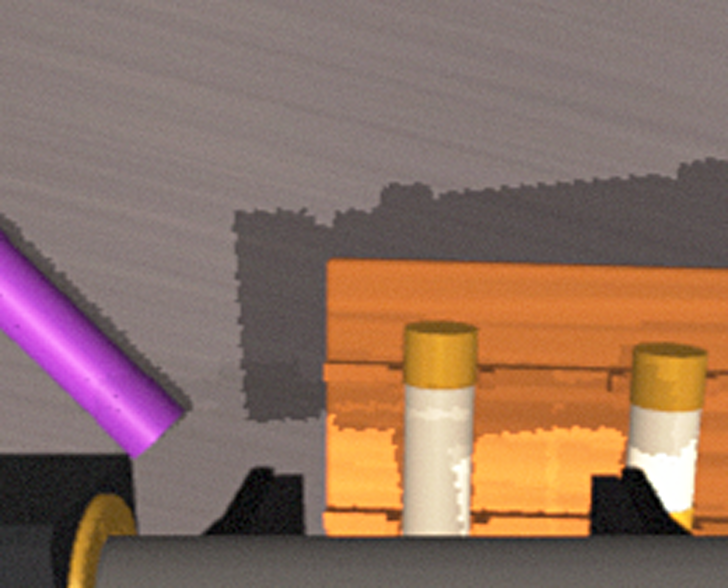

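The wrist view shows the fuse's far cap centred at u≈440, with its end face at v≈328 and its sides running nearly straight down the picture. That agrees with the fit to about 1 mm, at a yaw of about 0.225. I'll descend and grip.

Request:
{"api": "drive_tool", "payload": {"series": [{"linear": [-0.03, -0.002, 0.01], "delta_rot": [0, 0, 0.12]}, {"linear": [-0.043, -0.0023, 0.04], "delta_rot": [0, 0, 0.12]}, {"linear": [-0.043, -0.0023, 0.07], "delta_rot": [0, 0, 0.12]}, {"linear": [-0.043, -0.0023, 0.1], "delta_rot": [0, 0, 0.12]}, {"linear": [-0.043, -0.0023, 0.125], "delta_rot": [0, 0, 0.12]}, {"linear": [-0.043, -0.0023, 0.145], "delta_rot": [0, 0, 0.12]}, {"linear": [-0.043, -0.0023, 0.158], "delta_rot": [0, 0, 0.12]}, {"linear": [-0.043, -0.0023, 0.165], "delta_rot": [0, 0, 0.12]}, {"linear": [-0.043, -0.0023, 0.1685], "delta_rot": [0, 0, 0.12]}, {"linear": [-0.043, -0.0023, 0.1685], "delta_rot": [0, 0, 0.12]}, {"linear": [-0.043, -0.0023, 0.1685], "delta_rot": [0, 0, 0.12]}]}}

```text
t: 3.83
ee_pos: [0.484, 0.2481, 0.0132]
eef_rot: [-3.141, -0.002, 0.227]
wrist_force: [1.1, -0.6, 0.9]
finger_gap: 0.0494
grasp_force: 0.0
```

Request:
{"api": "drive_tool", "payload": {"series": [{"linear": [0, 0, 0], "delta_rot": [0, 0, 0]}, {"linear": [0, 0, 0], "delta_rot": [0, 0, 0]}, {"linear": [0, 0, 0], "delta_rot": [0, 0, 0]}, {"linear": [0, 0, 0], "delta_rot": [0, 0, 0]}, {"linear": [0, 0, 0], "delta_rot": [0, 0, 0]}, {"linear": [0, 0, 0], "delta_rot": [0, 0, 0]}], "fingers": 0.0, "force": 40}}

```text
t: 4.33
ee_pos: [0.483, 0.2482, 0.0123]
eef_rot: [-3.142, -0.0, 0.227]
wrist_force: [-0.0, -0.5, 2.4]
finger_gap: 0.0229
grasp_force: 40.0
```

The fuse is gripped at a 22.9 mm gap. Next I'll lift it, carry it over and yaw to the holder.

Request:
{"api": "drive_tool", "payload": {"series": [{"linear": [0, 0, -0.01], "delta_rot": [0, 0, 0]}, {"linear": [0, 0, -0.035], "delta_rot": [0, 0, 0]}, {"linear": [0, 0, -0.065], "delta_rot": [0, 0, 0]}, {"linear": [0, 0.015, -0.095], "delta_rot": [0, 0, -0.1]}, {"linear": [0, 0.04, -0.118], "delta_rot": [0, 0, -0.2]}, {"linear": [-0.001, 0.07, -0.128], "delta_rot": [0, 0, -0.34]}, {"linear": [-0.001, 0.1, -0.128], "delta_rot": [0, 0, -0.48]}, {"linear": [-0.001, 0.13, -0.128], "delta_rot": [0, 0, -0.62]}, {"linear": [-0.002, 0.16, -0.128], "delta_rot": [0, 0, -0.77]}, {"linear": [-0.002, 0.19, -0.128], "delta_rot": [0, 0, -0.91]}, {"linear": [-0.002, 0.22, -0.128], "delta_rot": [0, 0, -1.06]}, {"linear": [-0.003, 0.25, -0.128], "delta_rot": [0, 0, -1.2]}, {"linear": [-0.003, 0.28, -0.128], "delta_rot": [0, 0, -1.35]}, {"linear": [-0.003, 0.31, -0.128], "delta_rot": [0, 0, -1.5]}, {"linear": [-0.004, 0.34, -0.128], "delta_rot": [0, 0, -1.64]}, {"linear": [-0.004, 0.365, -0.128], "delta_rot": [0, 0, -1.76]}, {"linear": [-0.0044, 0.383, -0.128], "delta_rot": [0, 0, -1.85]}, {"linear": [-0.0044, 0.391, -0.128], "delta_rot": [0, 0, -1.88]}, {"linear": [-0.0044, 0.391, -0.128], "delta_rot": [0, 0, -1.88]}]}}

```text
t: 5.92
ee_pos: [0.5668, -0.1353, 0.1404]
eef_rot: [3.141, -0.0, 0.422]
wrist_force: [-0.2, 0.3, 0.1]
finger_gap: 0.0232
grasp_force: 40.0
```

Request:
{"api": "drive_tool", "payload": {"series": [{"linear": [0, 0, 0], "delta_rot": [0, 0.5, 0]}, {"linear": [0, 0, 0], "delta_rot": [0, 1.1, 0]}, {"linear": [0, 0, 0], "delta_rot": [0, 1.7, 0]}, {"linear": [0, 0, 0], "delta_rot": [0, 2.0, 0]}, {"linear": [0, 0, 0], "delta_rot": [0, 2.0, 0]}, {"linear": [0, 0, 0], "delta_rot": [0, 2.0, 0]}, {"linear": [0, 0, 0], "delta_rot": [0, 2.0, 0]}]}}

```text
t: 6.5
ee_pos: [0.5669, -0.133, 0.1404]
eef_rot: [3.142, -0.209, 0.425]
wrist_force: [-0.3, -0.8, -1.3]
finger_gap: 0.0228
grasp_force: 40.0
```

```bash
cat > st.py <<'E'
from h import *
h=np.load("fit.npy")[0]
def carrier(s=None,pr=True):
    "fuse centre in carrier frame (mm, shift -5), tool tilt/yaw, wrist force in holder axes"
    s=s or monitor.state(); A=np.array([[np.cos(h[2]),-np.sin(h[2]),0],[np.sin(h[2]),np.cos(h[2]),0],[0,0,1]])
    R=Ro.from_euler("xyz",s["eef_rot"]).as_matrix(); C=s["ee_pos"]-R[:,2]*.0137
    c=(A.T@(C-[h[0],h[1],0]))*1e3+[5,0,0]; M=A.T@R
    print("t",round(s["t"],2),"C",c.round(2),"tilt",round(np.degrees(np.arcsin(M[2,0])),2),"yaw err",round(np.degrees(np.arctan2(-M[1,0],-M[0,0])),2),"roll",round(np.degrees(np.arcsin(M[2,1])),2),"F",(A.T@s["wrist_force"]).round(1),"M",(A.T@s["moment"]).round(2),"gap",s["finger_gap"].__round__(4))
    return c,M
if __name__=="__main__": c,M=carrier(); print(M.round(4))
E
python3 st.py; python3 - <<'E'
from h import *
import pickle
c=cap("scene"); w=cap("wrist"); pickle.dump((c,w),open("c3.pkl","wb"))
a=cv2.resize(cv2.cvtColor(np.asarray(c["frame"]),cv2.COLOR_RGB2BGR)[90:220,240:340],None,fx=4,fy=4,interpolation=cv2.INTER_CUBIC)
b=cv2.resize(cv2.cvtColor(np.asarray(w["frame"]),cv2.COLOR_RGB2BGR)[85:345,200:400],None,fx=2,fy=2,interpolation=cv2.INTER_CUBIC)
cv2.imwrite("pics/w3.png",np.hstack([a,b]))
E
```

```text
t 6.5 C [-20.31  -0.33 153.84] tilt 11.97 yaw err 0.05 roll 0.0 F [ 0.5  0.6 -1.3] M [ 0.04 -0.08  0.01] gap 0.0228
[[-9.783e-01 -8.000e-04 -2.074e-01]
 [-8.000e-04  1.000e+00 -1.000e-04]
 [ 2.074e-01  1.000e-04 -9.783e-01]]
```

View pics/w3.png

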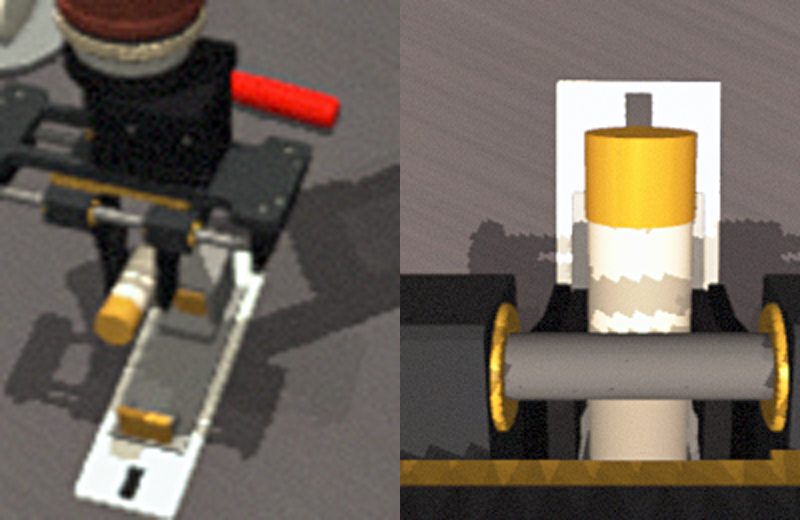

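The fuse is tilted, spring end low, and in the wrist view it is laterally centred (cap centre 641, plate slot 639). Now I'll descend in front of the hood.

Request:
{"api": "drive_tool", "payload": {"series": [{"linear": [-0.002, 0, 0.0098], "delta_rot": [0, 0, 0]}, {"linear": [-0.0062, 0, 0.0293], "delta_rot": [0, 0, 0]}, {"linear": [-0.0104, 0, 0.0489], "delta_rot": [0, 0, 0]}, {"linear": [-0.0145, 0, 0.0685], "delta_rot": [0, 0, 0]}, {"linear": [-0.0176, 0, 0.0831], "delta_rot": [0, 0, 0]}, {"linear": [-0.0197, 0, 0.0929], "delta_rot": [0, 0, 0]}, {"linear": [-0.0209, 0, 0.0988], "delta_rot": [0, 0, 0]}, {"linear": [-0.0215, 0, 0.1012], "delta_rot": [0, 0, 0]}, {"linear": [-0.0215, 0, 0.1012], "delta_rot": [0, 0, 0]}, {"linear": [-0.0215, 0, 0.1012], "delta_rot": [0, 0, 0]}, {"linear": [-0.0215, 0, 0.1012], "delta_rot": [0, 0, 0]}]}}

```text
t: 7.52
ee_pos: [0.5676, -0.1342, 0.0377]
eef_rot: [3.14, -0.211, 0.424]
wrist_force: [-0.2, 0.2, -0.6]
finger_gap: 0.0228
grasp_force: 40.0
```

```bash
python3 st.py
```

```text
t 7.52 C [-20.42   1.02  51.12] tilt 12.07 yaw err 0.02 roll 0.09 F [ 0.1 -0.3 -0.6] M [ 0.07 -0.12  0.01] gap 0.0228
[[-9.779e-01 -0.000e+00 -2.091e-01]
 [-3.000e-04  1.000e+00  1.500e-03]
 [ 2.091e-01  1.500e-03 -9.779e-01]]
```

Request:
{"api": "drive_tool", "payload": {"series": [{"linear": [-0.003, 0, -0.0006], "delta_rot": [0, 0, 0]}, {"linear": [-0.006, 0, -0.0013], "delta_rot": [0, 0, 0]}, {"linear": [-0.0088, 0, -0.0019], "delta_rot": [0, 0, 0]}, {"linear": [-0.0088, 0, -0.0019], "delta_rot": [0, 0, 0]}, {"linear": [-0.0088, 0, -0.0019], "delta_rot": [0, 0, 0]}]}}

```text
t: 7.93
ee_pos: [0.5583, -0.1377, 0.0368]
eef_rot: [3.141, -0.21, 0.424]
wrist_force: [-0.7, 0.3, -0.8]
finger_gap: 0.0232
grasp_force: 40.0
```

```bash
python3 st.py|head -1
```

```text
t 7.93 C [-10.59   0.43  50.18] tilt 12.01 yaw err -0.02 roll 0.01 F [ 0.5 -0.6 -0.8] M [ 0.05 -0.19 -0.02] gap 0.0232
```

Request:
{"api": "drive_tool", "payload": {"series": [{"linear": [-0.001, 0, -0.0002], "delta_rot": [0, 0, 0]}, {"linear": [-0.0029, 0, -0.0006], "delta_rot": [0, 0, 0]}, {"linear": [-0.0029, 0, -0.0006], "delta_rot": [0, 0, 0]}, {"linear": [-0.0029, 0, -0.0006], "delta_rot": [0, 0, 0]}, {"linear": [-0.0029, 0, -0.0006], "delta_rot": [0, 0, 0]}]}}

```text
t: 8.35
ee_pos: [0.5558, -0.1388, 0.0366]
eef_rot: [-3.142, -0.209, 0.424]
wrist_force: [-0.3, -0.2, -0.7]
finger_gap: 0.0231
grasp_force: 40.0
```

```bash
python3 st.py|head -1
```

```text
t 8.35 C [-7.85  0.31 49.96] tilt 12.0 yaw err 0.0 roll -0.0 F [ 0.4  0.1 -0.7] M [ 0.06 -0.15 -0.06] gap 0.0231
```

Request:
{"api": "drive_tool", "payload": {"series": [{"linear": [-0.001, 0, -0.0002], "delta_rot": [0, 0, 0]}, {"linear": [-0.0029, 0, -0.0006], "delta_rot": [0, 0, 0]}, {"linear": [-0.0029, 0, -0.0006], "delta_rot": [0, 0, 0]}, {"linear": [-0.0029, 0, -0.0006], "delta_rot": [0, 0, 0]}, {"linear": [-0.0029, 0, -0.0006], "delta_rot": [0, 0, 0]}]}}

```text
t: 8.77
ee_pos: [0.5535, -0.1399, 0.0368]
eef_rot: [3.141, -0.21, 0.424]
wrist_force: [3.8, 2.2, -1.5]
finger_gap: 0.0228
grasp_force: 40.0
```

```bash
python3 st.py|head -1
```

```text
t 8.77 C [-5.33  0.41 50.24] tilt 12.05 yaw err 0.0 roll 0.02 F [-4.4 -0.4 -1.5] M [-0.06  0.57 -0.04] gap 0.0228
```

The sprung contact was met at C_x ≈ -7.2, and -6.9 was expected. Now I'll push it back.

Request:
{"api": "drive_tool", "payload": {"series": [{"linear": [-0.0015, 0, -0.0003], "delta_rot": [0, 0, 0]}, {"linear": [-0.003, 0, -0.0006], "delta_rot": [0, 0, 0]}, {"linear": [-0.0045, 0, -0.001], "delta_rot": [0, 0, 0]}, {"linear": [-0.006, 0, -0.0013], "delta_rot": [0, 0, 0]}, {"linear": [-0.0073, 0, -0.0016], "delta_rot": [0, 0, 0]}, {"linear": [-0.0078, 0, -0.0017], "delta_rot": [0, 0, 0]}, {"linear": [-0.0078, 0, -0.0017], "delta_rot": [0, 0, 0]}, {"linear": [-0.0078, 0, -0.0017], "delta_rot": [0, 0, 0]}]}}

```text
t: 9.43
ee_pos: [0.5475, -0.1428, 0.0375]
eef_rot: [3.141, -0.213, 0.424]
wrist_force: [9.0, 5.6, -2.9]
finger_gap: 0.0229
grasp_force: 40.0
```

```bash
python3 st.py|head -1
```

```text
t 9.43 C [ 1.4   0.53 50.86] tilt 12.19 yaw err -0.03 roll 0.05 F [-10.5  -1.4  -2.9] M [-0.26  1.59 -0.04] gap 0.0229
```

Request:
{"api": "drive_tool", "payload": {"series": [{"linear": [0, 0, 0], "delta_rot": [0, 0, 0]}, {"linear": [-0.001, 0, 0.0002], "delta_rot": [0, 0, 0]}, {"linear": [-0.0024, 0, 0.0005], "delta_rot": [0, 0, 0]}, {"linear": [-0.0024, 0, 0.0005], "delta_rot": [0, 0, 0]}, {"linear": [-0.0024, 0, 0.0005], "delta_rot": [0, 0, 0]}, {"linear": [-0.0024, 0, 0.0005], "delta_rot": [0, 0, 0]}], "force": 55}}

```text
t: 9.93
ee_pos: [0.546, -0.1435, 0.0369]
eef_rot: [3.141, -0.214, 0.424]
wrist_force: [10.3, 7.3, -1.0]
finger_gap: 0.0228
grasp_force: 55.0
```

```bash
python3 - <<'E'
from st import *
carrier()
import pickle
c=cap("scene"); w=cap("wrist"); pickle.dump((c,w),open("c4.pkl","wb"))
carrier()
a=cv2.resize(cv2.cvtColor(np.asarray(c["frame"]),cv2.COLOR_RGB2BGR)[110:210,240:320],None,fx=5,fy=5,interpolation=cv2.INTER_CUBIC)
b=cv2.resize(cv2.cvtColor(np.asarray(w["frame"]),cv2.COLOR_RGB2BGR)[85:335,220:420],None,fx=2,fy=2,interpolation=cv2.INTER_CUBIC)
cv2.imwrite("pics/w4.png",np.hstack([a,b]))
E
```

```text
t 9.93 C [ 3.11  0.58 50.3 ] tilt 12.24 yaw err -0.03 roll 0.06 F [-12.4  -2.4  -1. ] M [-0.33  1.81 -0.08] gap 0.0228
t 10.03 C [ 3.1   0.6  50.29] tilt 12.24 yaw err -0.03 roll 0.06 F [-11.6  -2.3  -0.8] M [-0.42  1.77 -0.01] gap 0.0228
```

View pics/w4.png

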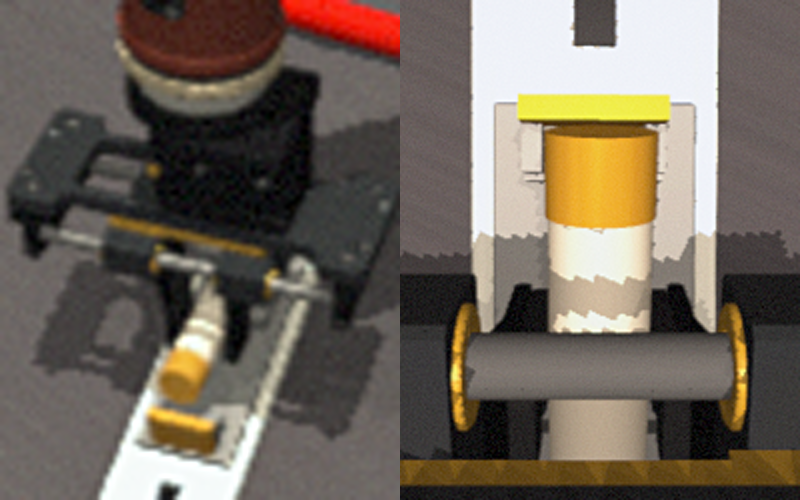

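The wrist view shows the fixed contact spanning 518–669 (centre 593.5) and the fuse cap spanning 545–658 (centre 601.5). So the fuse sits about 1.9 mm to +y. I'll check offset and yaw numerically.

```bash
python3 - <<'E'
from st import *
import pickle
_,w=pickle.load(open("c4.pkl","rb")); f=np.asarray(w["frame"]).astype(int)
K,R,t=np.asarray(w["mtx"]),np.asarray(w["R"]),np.asarray(w["t"])
o=-R.T@t; A=np.array([[np.cos(h[2]),-np.sin(h[2]),0],[np.sin(h[2]),np.cos(h[2]),0],[0,0,1]])
def hl(u,v,z): return (A.T@(ray(w,u,v,z)-[h[0],h[1],0])*1e3).round(1)
print("cam R in holder",(R@A).round(4).tolist(), K.round(1).tolist())
for r in (5,20,60,90,100,110,120,130,140,155,165,175,185,195,205):   # gradient edges per row
    g=np.abs(np.diff(f[r+0:r+3].mean(0),axis=0)).sum(1); pk=[i for i in range(225,400) if g[i]>40 and g[i]>=g[i-2:i+3].max()]
    print(r,[(i+1) for i in pk])
# wall ends z=42, cap edges z at axis
for n,u,v,z in(("wallL",279,139,.042),("wallR",354.5,139,.042),("plateL",255,90,.008),("plateR",379.5,90,.008),("capL",292.5,165,.058),("capR",349,165,.058)): print(n,hl(u,v,z))
E
```

```text
cam R in holder [[0.002, 1.0, 0.0005], [0.9995, -0.002, 0.0311], [0.0311, 0.0005, -0.9995]] [[353.6, 0.0, 319.2], [0.0, 353.6, 197.7], [0.0, 0.0, 1.0]]
5 []
20 []
60 [256, 307, 328, 380]
90 [256, 307, 328, 379]
100 [256, 307, 328, 379]
110 [256, 379]
120 [256, 379]
130 [256, 279, 379]
140 [256, 267, 279, 355, 368, 379]
155 [256, 267, 281, 291, 349, 368, 379]
165 [256, 267, 281, 291, 349, 353, 368, 379]
175 [256, 267, 283, 290, 293, 349, 368, 378]
185 [256, 267, 293, 349, 368, 378]
195 [256, 267, 294, 347, 368, 378]
205 [256, 267, 295, 347, 364, 368, 378]
wallL [-57.8 -17.7  42. ]
wallR [-57.7  18.   42. ]
plateL [-89.9 -34.9   8. ]
plateR [-89.8  35.5   8. ]
capL [-44.5 -10.2  58. ]
capR [-44.5  14.   58. ]
```

Yaw is right, but the fuse sits 1.7 mm to +y of the contact. I'll shift it by that much, then work out the tipping path.

Request:
{"api": "drive_tool", "payload": {"series": [{"linear": [0, -0.0005, 0], "delta_rot": [0, 0, 0]}, {"linear": [0, -0.001, 0], "delta_rot": [0, 0, 0]}, {"linear": [0, -0.0017, 0], "delta_rot": [0, 0, 0]}, {"linear": [0, -0.0017, 0], "delta_rot": [0, 0, 0]}, {"linear": [0, -0.0017, 0], "delta_rot": [0, 0, 0]}, {"linear": [0, -0.0017, 0], "delta_rot": [0, 0, 0]}]}}

```text
t: 10.53
ee_pos: [0.546, -0.1431, 0.0373]
eef_rot: [3.138, -0.214, 0.424]
wrist_force: [11.7, 3.4, -2.4]
finger_gap: 0.0228
grasp_force: 55.0
```

```bash
cat > tip.py <<'E'
import sys; from st import *
def tcp(x,z,th): a=np.radians(th); return np.array([x-13.7*np.sin(a),z-13.7*np.cos(a)])
def plan(p0,pts):
    a=np.radians(p0[2]); X=np.array([-np.cos(a),np.sin(a)]); Z=np.array([-np.sin(a),-np.cos(a)])
    for p in pts: d=tcp(*p)-tcp(*p0); print(p,"lin",(d@X/1e3).round(4),0,(d@Z/1e3).round(4),"rot",round((p[2]-p0[2])/6,2))
E
python3 - <<'E'
from tip import *
c,M=carrier()
plan((3.1,50.3,12.2),[(3.1,49.2,11),(3.0,47.8,9.5),(2.9,46.5,8),(2.8,45.2,6.5),(2.8,44.7,6)])
E
```

```text
t 10.53 C [ 2.92  0.15 50.72] tilt 12.28 yaw err 0.01 roll 0.21 F [-12.1   1.7  -2.4] M [ 0.2   1.81 -0.02] gap 0.0228
(3.1, 49.2, 11) lin -0.0005 0 0.0011 rot -0.2
(3.0, 47.8, 9.5) lin -0.0011 0 0.0024 rot -0.45
(2.9, 46.5, 8) lin -0.0016 0 0.0037 rot -0.7
(2.8, 45.2, 6.5) lin -0.0021 0 0.005 rot -0.95
(2.8, 44.7, 6) lin -0.0024 0 0.0055 rot -1.03
```

Request:
{"api": "drive_tool", "payload": {"series": [{"linear": [-0.0003, 0, 0.0005], "delta_rot": [0, -0.1, 0]}, {"linear": [-0.0005, 0, 0.0011], "delta_rot": [0, -0.2, 0]}, {"linear": [-0.0008, 0, 0.0017], "delta_rot": [0, -0.32, 0]}, {"linear": [-0.0011, 0, 0.0024], "delta_rot": [0, -0.45, 0]}, {"linear": [-0.0013, 0, 0.003], "delta_rot": [0, -0.57, 0]}, {"linear": [-0.0016, 0, 0.0037], "delta_rot": [0, -0.7, 0]}, {"linear": [-0.0016, 0, 0.0037], "delta_rot": [0, -0.7, 0]}, {"linear": [-0.0016, 0, 0.0037], "delta_rot": [0, -0.7, 0]}]}}

```text
t: 11.2
ee_pos: [0.5455, -0.1433, 0.0332]
eef_rot: [3.138, -0.141, 0.424]
wrist_force: [10.8, 3.4, -1.6]
finger_gap: 0.023
grasp_force: 55.0
```

```bash
python3 st.py|head -1
```

```text
t 11.2 C [ 2.43  0.17 46.81] tilt 8.09 yaw err 0.02 roll 0.22 F [-11.3   1.3  -1.6] M [0.2  1.83 0.03] gap 0.023
```

```bash
python3 - <<'E'
from tip import *
plan((2.43,46.81,8.09),[(2.9,46.5,8),(2.9,45.2,6.5),(2.9,43.9,5),(2.8,42.6,3.5)])
E
```

```text
(2.9, 46.5, 8) lin -0.0005 0 0.0002 rot -0.01
(2.9, 45.2, 6.5) lin -0.0011 0 0.0015 rot -0.26
(2.9, 43.9, 5) lin -0.0016 0 0.0028 rot -0.52
(2.8, 42.6, 3.5) lin -0.0021 0 0.0041 rot -0.77
```

Request:
{"api": "drive_tool", "payload": {"series": [{"linear": [-0.0005, 0, 0.0002], "delta_rot": [0, 0, 0]}, {"linear": [-0.0008, 0, 0.0008], "delta_rot": [0, -0.13, 0]}, {"linear": [-0.0011, 0, 0.0015], "delta_rot": [0, -0.26, 0]}, {"linear": [-0.0014, 0, 0.0021], "delta_rot": [0, -0.39, 0]}, {"linear": [-0.0016, 0, 0.0028], "delta_rot": [0, -0.52, 0]}, {"linear": [-0.0016, 0, 0.0028], "delta_rot": [0, -0.52, 0]}, {"linear": [-0.0016, 0, 0.0028], "delta_rot": [0, -0.52, 0]}]}}

```text
t: 11.78
ee_pos: [0.5447, -0.1437, 0.0302]
eef_rot: [3.138, -0.087, 0.424]
wrist_force: [11.6, 2.4, -2.4]
finger_gap: 0.0231
grasp_force: 55.0
```

```bash
python3 st.py|head -1
```

```text
t 11.78 C [ 2.69  0.23 43.86] tilt 5.0 yaw err 0.02 roll 0.23 F [-11.6   2.6  -2.4] M [0.19 1.83 0.04] gap 0.0231
```

```bash
python3 - <<'E'
from tip import *
plan((2.69,43.86,5.0),[(2.6,42.4,3.5),(2.4,41.0,2.),(2,39.7,.7),(1.6,39.0,0)])
E
```

```text
(2.6, 42.4, 3.5) lin -0.0004 0 0.0015 rot -0.25
(2.4, 41.0, 2.0) lin -0.0007 0 0.0029 rot -0.5
(2, 39.7, 0.7) lin -0.0007 0 0.0042 rot -0.72
(1.6, 39.0, 0) lin -0.0005 0 0.0049 rot -0.83
```

Request:
{"api": "drive_tool", "payload": {"series": [{"linear": [-0.0002, 0, 0.0008], "delta_rot": [0, -0.12, 0]}, {"linear": [-0.0004, 0, 0.0015], "delta_rot": [0, -0.25, 0]}, {"linear": [-0.0006, 0, 0.0022], "delta_rot": [0, -0.38, 0]}, {"linear": [-0.0007, 0, 0.0029], "delta_rot": [0, -0.5, 0]}, {"linear": [-0.0007, 0, 0.0036], "delta_rot": [0, -0.61, 0]}, {"linear": [-0.0007, 0, 0.0042], "delta_rot": [0, -0.72, 0]}, {"linear": [-0.0007, 0, 0.0042], "delta_rot": [0, -0.72, 0]}, {"linear": [-0.0007, 0, 0.0042], "delta_rot": [0, -0.72, 0]}]}}

```text
t: 12.45
ee_pos: [0.5443, -0.1439, 0.0259]
eef_rot: [3.138, -0.012, 0.424]
wrist_force: [9.9, 3.9, -1.4]
finger_gap: 0.0228
grasp_force: 55.0
```

```bash
python3 st.py|head -1
```

```text
t 12.45 C [ 2.01  0.21 39.61] tilt 0.68 yaw err 0.02 roll 0.23 F [-10.6   0.6  -1.4] M [0.14 1.71 0.06] gap 0.0228
```

Request:
{"api": "drive_tool", "payload": {"series": [{"linear": [0.0002, 0, 0.0004], "delta_rot": [0, -0.05, 0]}, {"linear": [0.0004, 0, 0.0008], "delta_rot": [0, -0.11, 0]}, {"linear": [0.0005, 0, 0.0013], "delta_rot": [0, -0.11, 0]}, {"linear": [0.0005, 0, 0.0013], "delta_rot": [0, -0.11, 0]}, {"linear": [0.0005, 0, 0.0013], "delta_rot": [0, -0.11, 0]}]}}

```text
t: 12.87
ee_pos: [0.5449, -0.1437, 0.025]
eef_rot: [3.138, -0.001, 0.424]
wrist_force: [8.6, 4.2, 2.5]
finger_gap: 0.0225
grasp_force: 55.0
```

```bash
python3 st.py|head -1
```

```text
t 12.87 C [ 1.3   0.26 38.74] tilt 0.04 yaw err 0.0 roll 0.23 F [-9.6 -0.3  2.5] M [ 0.06  1.54 -0.05] gap 0.0225
```

Request:
{"api": "drive_tool", "payload": {"series": [{"linear": [0.0005, 0, 0.0002], "delta_rot": [0, 0, 0]}, {"linear": [0.001, 0, 0.0005], "delta_rot": [0, 0, 0]}, {"linear": [0.001, 0, 0.0005], "delta_rot": [0, 0, 0]}, {"linear": [0.001, 0, 0.0005], "delta_rot": [0, 0, 0]}]}}

```text
t: 13.2
ee_pos: [0.5457, -0.1433, 0.0248]
eef_rot: [3.138, -0.001, 0.424]
wrist_force: [7.8, 3.8, 3.9]
finger_gap: 0.0228
grasp_force: 55.0
```

```bash
python3 st.py|head -1
```

```text
t 13.2 C [ 0.37  0.3  38.51] tilt 0.03 yaw err -0.0 roll 0.23 F [-8.7 -0.2  3.9] M [-0.07  1.41 -0.  ] gap 0.0228
```

Request:
{"api": "drive_tool", "payload": {"series": [{"linear": [0.0005, 0, 0.0002], "delta_rot": [0, 0, 0]}, {"linear": [0.001, 0, 0.0004], "delta_rot": [0, 0, 0]}, {"linear": [0.001, 0, 0.0004], "delta_rot": [0, 0, 0]}, {"linear": [0.001, 0, 0.0004], "delta_rot": [0, 0, 0]}]}}

```text
t: 13.53
ee_pos: [0.5464, -0.1431, 0.0246]
eef_rot: [3.138, -0.0, 0.424]
wrist_force: [4.8, 3.5, 5.8]
finger_gap: 0.0226
grasp_force: 55.0
```

```bash
python3 - <<'E'
from st import *
carrier()
import pickle
w=cap("wrist"); pickle.dump(w,open("c5.pkl","wb"))
save(w,"w5.png",(220,85,420,235),4)
E
```

```text
t 13.53 C [-0.37  0.38 38.27] tilt 0.0 yaw err 0.0 roll 0.23 F [-5.9 -1.2  5.8] M [-0.09  1.05  0.05] gap 0.0226
```

View pics/w5.png

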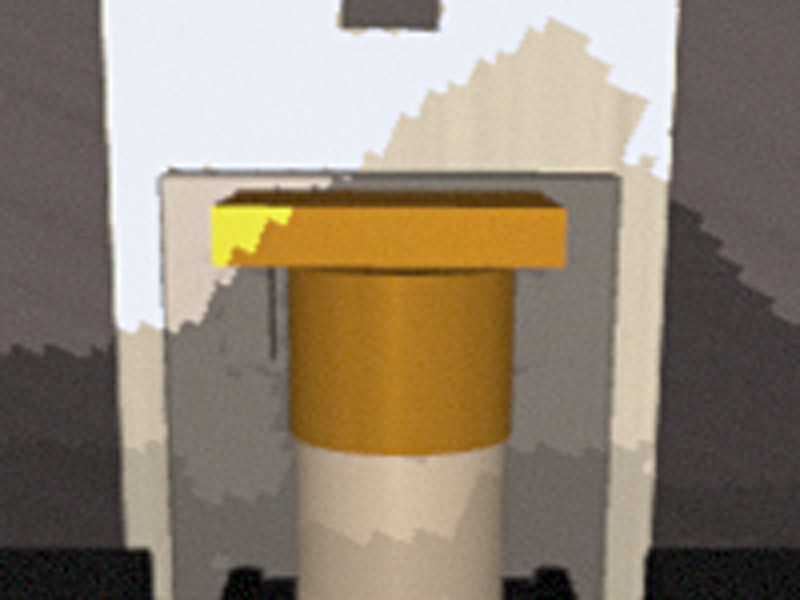

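The fuse is inside the fixed contact, with its end face at the wall (cap 288–514, wall 212–566), about 1 mm off to +y. I'll ease the load off, nudge it to centre and open the fingers.

Request:
{"api": "drive_tool", "payload": {"series": [{"linear": [0.0004, -0.0006, 0], "delta_rot": [0, 0, 0]}, {"linear": [0.0008, -0.0012, 0], "delta_rot": [0, 0, 0]}, {"linear": [0.0008, -0.0015, 0], "delta_rot": [0, 0, 0]}, {"linear": [0.0008, -0.0015, 0], "delta_rot": [0, 0, 0]}]}}

```text
t: 13.92
ee_pos: [0.5464, -0.1429, 0.0245]
eef_rot: [3.135, 0.001, 0.424]
wrist_force: [5.0, -2.6, 2.8]
finger_gap: 0.0226
grasp_force: 55.0
```

```bash
python3 st.py|head -1
```

```text
t 13.92 C [-0.4   0.17 38.18] tilt -0.06 yaw err 0.02 roll 0.36 F [-3.5  4.4  2.8] M [0.79 0.65 0.03] gap 0.0226
```

Request:
{"api": "drive_tool", "payload": {"series": [{"linear": [0.0003, 0.0006, 0], "delta_rot": [0, 0, 0]}, {"linear": [0.0006, 0.0008, 0], "delta_rot": [0, 0, 0]}, {"linear": [0.0006, 0.0008, 0], "delta_rot": [0, 0, 0]}]}}

```text
t: 14.17
ee_pos: [0.5463, -0.143, 0.0244]
eef_rot: [3.137, 0.003, 0.424]
wrist_force: [2.0, -0.8, 7.9]
finger_gap: 0.023
grasp_force: 55.0
```

Request:
{"api": "drive_tool", "payload": {"series": [{"linear": [0, 0, 0], "delta_rot": [0, 0, 0]}, {"linear": [0, 0, 0], "delta_rot": [0, 0, 0]}, {"linear": [0, 0, 0], "delta_rot": [0, 0, 0]}, {"linear": [0, 0, 0], "delta_rot": [0, 0, 0]}, {"linear": [0, 0, 0], "delta_rot": [0, 0, 0]}, {"linear": [0, 0, 0], "delta_rot": [0, 0, 0]}], "fingers": 0.5}}

```text
t: 14.67
ee_pos: [0.5437, -0.1412, 0.0218]
eef_rot: [-3.141, 0.006, 0.424]
wrist_force: [-0.9, 0.4, 1.0]
finger_gap: 0.0428
grasp_force: 0.0
```

```bash
python3 st.py|head -1
```

```text
t 14.67 C [ 1.26 -2.42 35.47] tilt -0.35 yaw err 0.0 roll -0.04 F [ 0.7 -0.7  1. ] M [0.03 0.03 0.04] gap 0.0428
```

Request:
{"api": "drive_tool", "payload": {"series": [{"linear": [0, 0.002, -0.003], "delta_rot": [0, 0, 0]}, {"linear": [0, 0.002, -0.01], "delta_rot": [0, 0, 0]}, {"linear": [0, 0.002, -0.022], "delta_rot": [0, 0, 0]}, {"linear": [0, 0.002, -0.04], "delta_rot": [0, 0, 0]}, {"linear": [0, 0.002, -0.065], "delta_rot": [0, 0, 0]}, {"linear": [0, 0.002, -0.095], "delta_rot": [0, 0, 0]}, {"linear": [0, 0.002, -0.125], "delta_rot": [0, 0, 0]}, {"linear": [-0.03, 0.002, -0.15], "delta_rot": [0, 0, 0]}, {"linear": [-0.03, 0.002, -0.16], "delta_rot": [0, 0, 0]}, {"linear": [-0.03, 0.002, -0.16], "delta_rot": [0, 0, 0]}]}}

```text
t: 15.5
ee_pos: [0.5202, -0.1565, 0.1873]
eef_rot: [3.136, -0.0, 0.423]
wrist_force: [1.1, 1.2, 0.6]
finger_gap: 0.0437
grasp_force: 0.0
```

```bash
python3 - <<'E'
from st import *
carrier()
import pickle
c=cap("scene"); w=cap("wrist"); t=cap("top"); pickle.dump((c,w,t),open("c6.pkl","wb"))
g=lambda c,x0,y0,x1,y1,s:cv2.resize(cv2.cvtColor(np.asarray(c["frame"]),cv2.COLOR_RGB2BGR)[y0:y1,x0:x1],None,fx=s,fy=s,interpolation=cv2.INTER_CUBIC)
a=g(w,220,80,420,280,2); b=g(c,240,130,440,280,2)
b=np.vstack([b,np.zeros((100,400,3),np.uint8)])
cv2.imwrite("pics/w6.png",np.hstack([a,b]))
E
```

```text
t 15.5 C [ 29.01   1.75 200.99] tilt 0.0 yaw err -0.07 roll 0.34 F [-1.5 -0.7  0.6] M [ 0.04 -0.01 -0.03] gap 0.0437
```

View pics/w6.png

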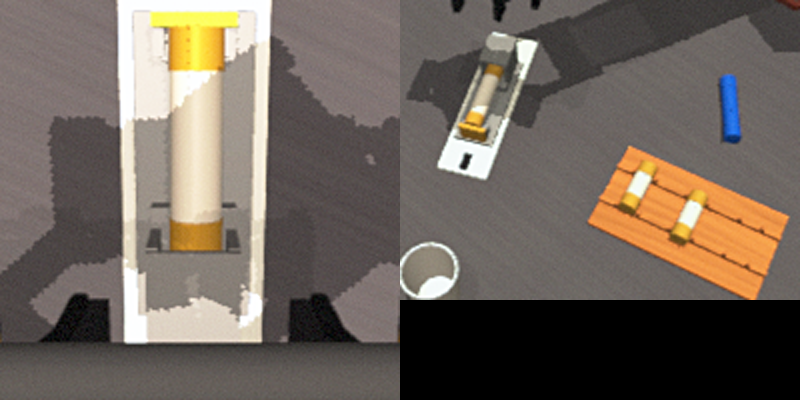

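The last view shows the fuse lying in the bay with cap centre 196.5 against wall centre 196. One end is at the fixed contact and the other is under the hood. The short fuses are untouched, so I'm handing in.

```bash
python3 -c "
from cell import workorder
print(workorder.sign_off())"
```

```text
the job is handed in; nothing more can be done
None
```

The long fuse is in its bay between the contacts, released and clear of the gripper, and the job is handed in at about 15.7 s; levelness and seating were judged from the final pictures and force readings, and no verdict was shown.

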